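# Cock the spring setter on the upholstery bench

### The arm

A 6-joint arm with a two-finger parallel gripper is mounted at the origin on the work surface. World frame = base frame: x ahead of the robot, y to its left, z up, the work surface at z = 0. Lengths are in m, angles in rad, forces in N, time in s.
With the tool pointing down it reaches from about 0.35 to 0.95 m from the base axis. Payload 17.4 kg.
Tool frame: the origin (TCP) lies midway between the tips of the shut fingers; the grasp point (between the pads) lies 19 mm behind it; z points along the fingers, y is the line along which they close (so a half turn about z gives the same grasp; the last joint's range is limited). The gripper opens to 93 mm and grips with 3 to 60 N. Pads are 15 mm wide; open, the fingers measure 128 mm over their backs; the gripper's body (75 mm by 188 mm) begins 65 mm behind the grasp point.
Start: joints at [-1.349, 0.116, 1.442, -0, 1.584, -0.038], TCP at [0.173, -0.652, 0.219] pointing down, gripper open.
Joint ranges: [-2.83, 2.83], [-0.83, 2.19], [0.07, 2.5], [-1.14, 4.28], [0.01, 3], [-2.97, 2.97]. Speed limits (rad/s): [1.89, 1.89, 2.22, 3.14, 3.14, 3.14].

### API

Orientations are given as [roll, pitch, yaw] about the fixed x, y, z axes, in that order (R = Rz(yaw) Ry(pitch) Rx(roll)).
In Python, from cell import robot gives the robot as it stands.
- The arm moves only by the shell command python3 -m handwheel 'ROWS'. ROWS is JSON, a list that holds one entry, the list of rows, each a list of 5 numbers: the shift along the tool's x, y, z in m, then the turn about the tool's z in rad, then the finger opening in m, from 0 to 0.093. A call has 1 to 12 rows; each row is the pose to reach, as a shift and turn from the pose commanded when the call began, along the tool's axes at that moment; what a row does not reach only later rows make up. A row lasts 1/10 s, in which the tool goes at most 50 mm and 8.59 degrees, less where a joint would pass 70% of its speed; a pose out of reach is approached as far as the arm can. A call with a gripper value outside its range is refused whole. The fingers move at their own pace and stop on an object; the grip force is fixed at half the most. Time passes only in rows, so rows that repeat a pose let the fingers close. It gives the time, the measured TCP pose, the force, the opening and the grip force at its end, in the units of the state.
- robot.get_state(): the state, without advancing time (a new reading comes with each control period).
- robot.get_image(name): name is "side" or "top" or "wrist"; returns a dict with "color" (420x560x3 uint8, red, green, blue), "z_map" (420x560 float32, m along the optical axis (not along the pixel's ray), 0 where there is no reading), "K" (3x3 intrinsics, pixels), "rvec" (rotation vector, rad) and "tvec" (3), from world to camera coordinates, as OpenCV has them. Camera axes: x right, y down, z forward; pixel columns grow to the right and rows downward; lengths in m; the calibration is good to about 2 mm. A picture is of the moment at which its call begins.
- robot.job_done(): hands the job in; it is judged then, once.
The state is a dict: "clock": time; "q": joint angles; "joint_vel": joint speeds; "joint_efforts": joint torques, N m; "eef_pos": TCP position; "orientation": TCP orientation; "force": force on the tool from outside, world axes, zero at the start; "torque": the same for the moment, N m; "opening": finger opening in m; "finger_force": force on a finger pad.
Only numpy, scipy, OpenCV 4.12 (cv2) and the standard library are available. Lean on these libraries where they do the work, as an engineer would, in place of code of your own. Each camera call takes 0.05 s, during which the arm holds its last target. There are 200 camera calls.

### The job

Cock the bench's spring setter ready for its next strike: draw the striker arm by its wooden handles up and back against its spring until the catch drops over its pin, without pressing it hard into the rubber buffer just behind, then ease the arm gently onto the hair-trigger catch, let go and leave it standing cocked. Never let the arm fly or snap back, and leave the jar, spool and hammer where they are.

Things in the scene. Friction and masses are not known exactly. Their poses are not given: they have to be found in the camera images.
- setter: spring setter, a painted machine fixed to the bench. Base plate 260 x 120 x 15 mm, from -160 to +100 mm along its x. Origin on the plate's underside below the striker's hinge; z up, x from the anvil (at -125 mm) towards the catch post (50 mm wide, up to 170 mm high, about x = 47 to 73 mm). The post is clamped in a slot up to 12 mm either way along x, so where the arm hooks must be found by feel
- hinge (a point): middle of the striker's hinge, 55 mm above the setter's origin, between two cheeks that rise to 70 mm. The arm swings about the machine's y axis here
- striker (a joint): sprung arm (rad): 0 = level towards -x with its hammer head on the anvil; grows as it is drawn up and back, pi/2 = upright. 12 mm square bar, 150 mm long, a head 26 mm across at 125 mm, a cross bar with two handles at its end. The spring pulls it to 0: at the handles about 5 N at the start, 8.5 N near the catch
- latch_pin (a point): middle of the 8 mm thick pin on the arm's right (-y) side, 90 mm from the hinge. About 0.25 rad before hooking it starts to lift the nose of the steel hair-trigger catch on the post (145 mm up; 2 to 3.5 N more at the handles); at 1.43 to 1.71 rad the nose drops in front of it and the force dips. Once hooked, 8 N pressed forward at the handles beyond the spring, or lifting the nose, fires it
- grip_left (a point): centre of the left (+y) handle, a free-turning wooden sleeve 16 mm thick and 50 mm long lying along the machine's y, its centre 50 mm left of the arm's middle and 150 mm from the hinge (so 55 mm above the bench at the start)
- grip_right (a point): centre of the right (-y) handle, the mirror image of the left one. Drawn 3 to 4 mm (at the handles) past the hooking angle the arm meets a small rubber buffer on the post: the force at the handles then climbs by about 3.2 N per mm. More than about 8 N over the spring there (14 N on the buffer itself) crushes it; the bare arm must not be squeezed either
- tack_jar: closed jar 60 mm across and 85 mm high with tacks, left of the machine; origin at its underside
- thread_spool_mid (a point): wooden thread spool 48 mm across and 60 mm high, right of the machine; point at its centre
- tack_hammer_grip (a point): small hammer 200 mm long lying on the bench further to the right; point on its handle

How it is judged:
On the way:
1. the striker arm is drawn up off the anvil past half-way (value of joint striker above 0.8 rad), for 0.2 s.
At the end, for the whole second after the job is handed in: the striker stands cocked by itself on the catch (joint between 1.40 and 1.74 rad), at rest (below 0.1 rad/s) (value of joint striker between 1.4 and 1.74 rad and velocity of joint striker between -0.1 and 0.1 rad/s); the robot touches nothing.
It fails at once if the striker flies or snaps forward (faster than 1.2 rad/s): fired, slipped or let go short of the catch (velocity of joint striker below -1.2 rad/s).
It fails at once if the arm's bare bar is pressed on with more than 14 N, by the rubber buffer or by anything else (contact force between striker_c0 and anything else above 14 N).
It fails at once if the jar, spool or hammer is moved by more than 20 mm (distance of any of tack_jar, thread_spool_mid, tack_hammer_grip from where it was at the start of the episode above 0.02 m).
It also fails if it takes over 72 s, if anything falls off the work surface, if the arm or the gripper's body presses on something with over 40 N, if the wrist force passes 120 N, or if a joint passes its speed limit or range.

## Working session

There is one attempt and no reset: what is moved stays moved. The work goes in short steps, Python scripts to look and compute and a shell command to move; the robot and the scene stay as the last step left them, time stands still between calls to the robot, and variables do not carry over. Pictures are saved under pics/ and viewed, at most 10 in all, crops included, and the job is handed in when it is done.

```bash
mkdir -p pics; ls
python3 - <<'E'
from cell import robot
import cv2,numpy as np
for n in("top","side"):
    d=robot.get_image(n); cv2.imwrite(f"pics/{n}0.png",d["color"][:,:,::-1]); np.savez(f"pics/{n}0.npz",**d)
print(robot.get_state())
E
```

```text
pics
{'clock': 0.1, 'q': array([-1.34882629e+00,  1.16382043e-01,  1.44219031e+00, -1.56037744e-05,
        1.58400452e+00, -3.78247619e-02]), 'joint_vel': array([ 0.00031478, -0.00084099, -0.00312608, -0.0008715 ,  0.00044598,
       -0.00040927]), 'joint_efforts': array([ 1.06803258e-03, -7.22893310e+01, -6.23863506e+01,  7.81580340e-02,
        2.27702694e-02, -9.63506318e-05]), 'eef_pos': array([ 0.17332497, -0.65217409,  0.21802182]), 'orientation': array([-3.14060856e+00, -2.16272339e-05,  2.59794592e-01]), 'force': array([-0.35155623, -0.03111367,  0.0512824 ]), 'torque': array([ 0.01363639, -0.02061857,  0.01248604]), 'finger_force': 0.0, 'opening': 0.0930965521602007}
```

View pics/top0.png

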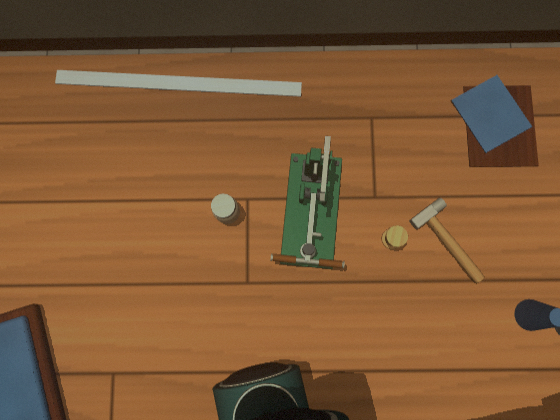

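View pics/side0.png

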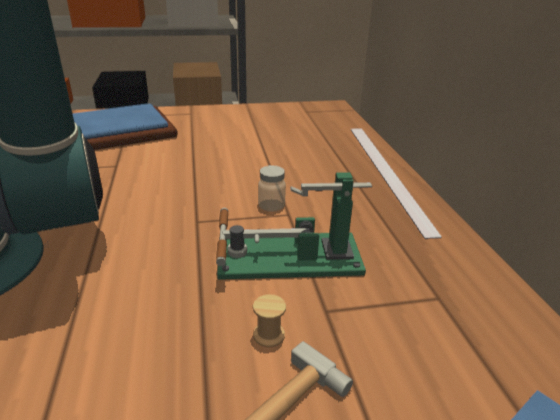

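The top view shows the setter with its handle bar nearest the robot, from (272,258) to (344,266), and the catch post at the far end around (318,165). The jar is at (224,208), the spool at (396,238) and the hammer at (445,240). The side view shows the arm level and the catch lever on the post, nose towards the robot.

```bash
cat > h.py <<'E'
import cv2,numpy as np
def w(d,u,v,z=None):
    K=d["K"];R=cv2.Rodrigues(d["rvec"])[0];t=d["tvec"].ravel()
    if z is None:
        p=d["z_map"][int(v)-1:int(v)+2,int(u)-1:int(u)+2];zz=np.median(p)
        return R.T@(zz*np.linalg.inv(K)@[u,v,1]-t)
    r=R.T@np.linalg.inv(K)@[u,v,1];c=-R.T@t
    return c+r*(z-c[2])/r[2]
def px(d,p): return cv2.projectPoints(np.array([p],float),d["rvec"],d["tvec"],d["K"],None)[0].ravel()
E
python3 - <<'E'
from h import *
d=np.load("pics/top0.npz")
c=d["color"][120:290,200:420,::-1]; cv2.imwrite("pics/c1.png",cv2.resize(c,None,fx=3.5,fy=3.5,interpolation=cv2.INTER_CUBIC))
for u,v in[(280,259),(336,264),(308,250),(312,215),(326,150),(224,208),(396,238)]: print(u,v,w(d,u,v).round(4))
print((-cv2.Rodrigues(d["rvec"])[0].T@d["tvec"].ravel()))
E
```

```text
280 259 [0.4651 0.0046 0.0623]
336 264 [ 0.4529 -0.1162  0.0602]
308 250 [ 0.4834 -0.0562  0.0669]
312 215 [ 0.5608 -0.0669  0.06  ]
326 150 [ 0.6792 -0.0934  0.1598]
224 208 [0.5751 0.124  0.0838]
396 238 [ 0.5077 -0.2486  0.0585]
[ 0.39089162 -0.01198439  1.15993832]
```

View pics/c1.png

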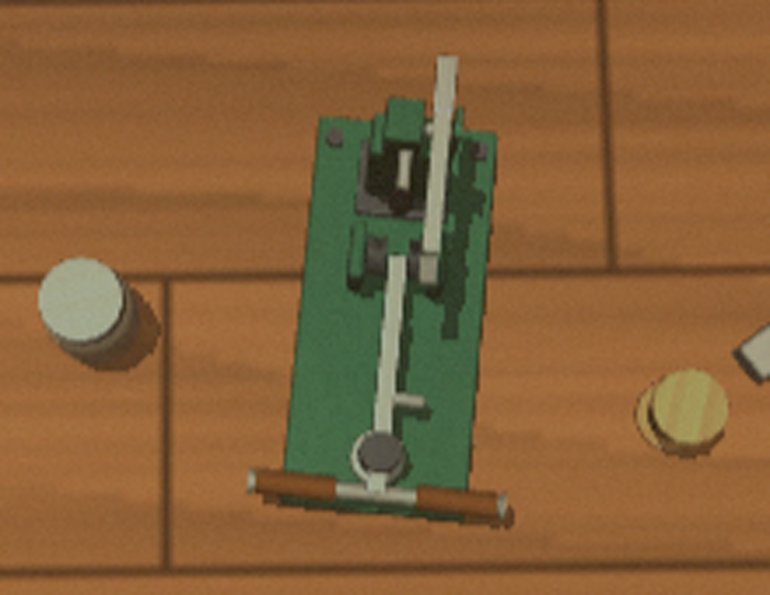

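The crop shows the handle bar running from (250,480) to (507,505), so the machine is yawed about -0.09 rad. The catch lever and pin are on the right, so the left handle, centred at about (293,482), is free to grip. I'll go above it first.

```bash
python3 -m handwheel '[[[0.45,-0.56,-0.03,-1.21,0.093],[0.45,-0.56,-0.03,-1.21,0.093],[0.45,-0.56,-0.03,-1.21,0.093],[0.45,-0.56,-0.03,-1.21,0.093],[0.45,-0.56,-0.03,-1.21,0.093],[0.45,-0.56,-0.03,-1.21,0.093],[0.45,-0.56,-0.03,-1.21,0.093],[0.45,-0.56,-0.03,-1.21,0.093],[0.45,-0.56,-0.03,-1.21,0.093],[0.45,-0.56,-0.03,-1.21,0.093],[0.45,-0.56,-0.03,-1.21,0.093],[0.45,-0.56,-0.03,-1.21,0.093]]]'
```

```text
clock: 1.3
eef_pos: [0.4164, -0.1022, 0.2438]
orientation: [3.141, 0.0, 1.47]
force: [1.7, -0.9, 0.5]
opening: 0.0931
finger_force: 0.0
```

```bash
python3 -m handwheel '[[[0.045,0.02,0.02,0,0.093],[0.075,0.035,0.04,0,0.093],[0.075,0.035,0.04,0,0.093],[0.075,0.035,0.04,0,0.093]]]'
python3 - <<'E'
from cell import robot
from h import *
d=robot.get_image("wrist"); cv2.imwrite("pics/w1.png",d["color"][:,:,::-1]); np.savez("pics/w1.npz",**d)
s=robot.get_state();print(s["eef_pos"],s["orientation"],s["force"])
E
```

```text
clock: 1.7
eef_pos: [0.4584, -0.0327, 0.2031]
orientation: [-3.14, 0.0, 1.472]
force: [0.4, 0.1, 0.5]
opening: 0.093
finger_force: 0.0
[ 0.45847001 -0.03341445  0.2038524 ] [-3.14129395e+00  2.40701700e-04  1.47030669e+00] [-0.5858745  -1.22635297  0.26273302]
```

View pics/w1.png

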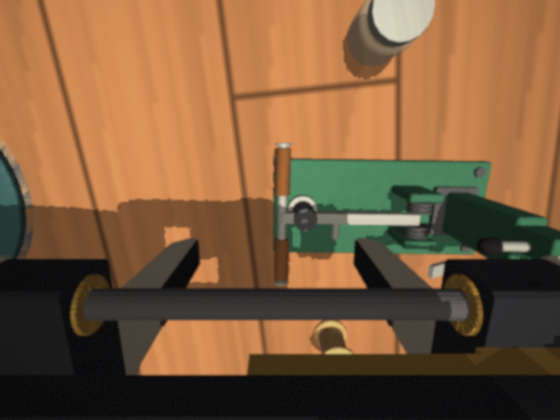

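The wrist view shows the left handle at u≈283, v 148–195, and the right one at v 237–280. The arm bar runs at v≈217.

Run:
```python
from h import *
d=np.load("pics/w1.npz")
for u,v in[(283.5,150),(283.5,172),(281.5,258),(281.5,279),(345,219),(415,220)]: print(u,v,w(d,u,v).round(4),w(d,u,v,.059).round(4))
```

```text
283.5 150 [0.4716 0.0191 0.0625] [0.4717 0.0189 0.059 ]
283.5 172 [ 0.4696 -0.0032  0.0629] [ 0.4696 -0.0037  0.059 ]
281.5 258 [ 0.4584 -0.099   0.0622] [ 0.4583 -0.1005  0.059 ]
281.5 279 [ 0.456  -0.1245  0.0628] [ 0.4559 -0.1265  0.059 ]
345 219 [ 0.5315 -0.0612  0.06  ] [ 0.5317 -0.0615  0.059 ]
415 220 [ 0.6067 -0.0694  0.0611] [ 0.6077 -0.0701  0.059 ]
```

```bash
python3 -m handwheel '[[[0.031,0.008,0.04,0.01,0.06],[0.031,0.008,0.08,0.01,0.06],[0.031,0.008,0.12,0.01,0.06],[0.031,0.008,0.15,0.01,0.06],[0.031,0.008,0.167,0.01,0.06],[0.031,0.008,0.167,0.01,0.06],[0.031,0.008,0.167,0.01,0.06]]]'
```

```text
clock: 2.45
eef_pos: [0.4701, -0.0041, 0.038]
orientation: [3.14, -0.0, 1.458]
force: [-0.0, -0.5, 1.0]
opening: 0.0603
finger_force: 0.0
```

```bash
python3 -m handwheel '[[[0,0,0.001,0,0.03],[0,0,0.001,0,0.02],[0,0,0.001,0,0.01],[0,0,0.001,0,0.01],[0,0,0.001,0,0.01],[0,0,0.001,0,0.01]]]'
python3 - <<'E'
from math import *
for i in range(0,1750,50):
    a=i/1000
    print(i, round(150*(1-cos(a)),1), round(-150*sin(a),1), end=' | ')
E
```

```text
clock: 3.05
eef_pos: [0.469, -0.003, 0.0355]
orientation: [-3.14, -0.0, 1.46]
force: [-26.5, 3.6, 1.5]
opening: 0.0169
finger_force: 13.6
0 0.0 -0.0 | 50 0.2 -7.5 | 100 0.7 -15.0 | 150 1.7 -22.4 | 200 3.0 -29.8 | 250 4.7 -37.1 | 300 6.7 -44.3 | 350 9.1 -51.4 | 400 11.8 -58.4 | 450 14.9 -65.2 | 500 18.4 -71.9 | 550 22.1 -78.4 | 600 26.2 -84.7 | 650 30.6 -90.8 | 700 35.3 -96.6 | 750 40.2 -102.2 | 800 45.5 -107.6 | 850 51.0 -112.7 | 900 56.8 -117.5 | 950 62.7 -122.0 | 1000 69.0 -126.2 | 1050 75.4 -130.1 | 1100 82.0 -133.7 | 1150 88.7 -136.9 | 1200 95.6 -139.8 | 1250 102.7 -142.3 | 1300 109.9 -144.5 | 1350 117.1 -146.4 | 1400 124.5 -147.8 | 1450 131.9 -148.9 | 1500 139.4 -149.6 | 1550 146.9 -150.0 | 1600 154.4 -149.9 | 1650 161.9 -149.5 | 1700 169.3 -148.7 |
```

```bash
python3 -m handwheel '[[[0,-0.0005,0,0,0.01],[0,-0.001,0,0,0.01],[0,-0.001,0,0,0.01],[0,-0.001,0,0,0.01]]]'
```

```text
clock: 3.45
eef_pos: [0.468, -0.0029, 0.0353]
orientation: [-3.14, -0.0, 1.46]
force: [-6.5, 0.9, -0.3]
opening: 0.0151
finger_force: 30.0
```

```bash
python3 -m handwheel '[[[0,0,-0.0035,0,0.01],[0,0,-0.0075,0,0.01],[0,0.0005,-0.015,0,0.01],[0,0.0015,-0.0224,0,0.01],[0,0.0027,-0.0298,0,0.01],[0,0.0045,-0.0371,0,0.01],[0,0.0065,-0.0443,0,0.01],[0,0.0065,-0.0443,0,0.01]]]'
```

```text
clock: 4.25
eef_pos: [0.4751, -0.0037, 0.0813]
orientation: [-3.141, -0.0, 1.46]
force: [-8.5, 1.6, -5.0]
opening: 0.0151
finger_force: 30.0
```

```bash
python3 -m handwheel '[[[0,0.0024,-0.0071,0,0.01],[0,0.0051,-0.0141,0,0.01],[0,0.0082,-0.0209,0,0.01],[0,0.0117,-0.0276,0,0.01],[0,0.0154,-0.0341,0,0.01],[0,0.0195,-0.0404,0,0.01],[0,0.0239,-0.0465,0,0.01],[0,0.0286,-0.0523,0,0.01],[0,0.0335,-0.0579,0,0.01],[0,0.0388,-0.0633,0,0.01],[0,0.0388,-0.0633,0,0.01]]]'
```

```text
clock: 5.35
eef_pos: [0.5143, -0.0081, 0.1442]
orientation: [3.141, 0.0, 1.46]
force: [-7.7, 0.3, -2.8]
opening: 0.0155
finger_force: 30.0
```

```bash
python3 -m handwheel '[[[0,0.0055,-0.0051,0,0.01],[0,0.0113,-0.0099,0,0.01],[0,0.0172,-0.0144,0,0.01],[0,0.0235,-0.0186,0,0.01],[0,0.0299,-0.0225,0,0.01],[0,0.0365,-0.0261,0,0.01],[0,0.0432,-0.0293,0,0.01],[0,0.0432,-0.0293,0,0.01],[0,0.0432,-0.0293,0,0.01]]]'
```

```text
clock: 6.25
eef_pos: [0.5563, -0.0129, 0.1726]
orientation: [-3.141, 0.0, 1.46]
force: [-7.8, -0.6, -3.5]
opening: 0.0152
finger_force: 30.0
```

```bash
python3 -m handwheel '[[[0,0.0035,-0.0015,0,0.01],[0,0.0069,-0.0029,0,0.01],[0,0.0105,-0.0042,0,0.01],[0,0.014,-0.0054,0,0.01],[0,0.0176,-0.0065,0,0.01],[0,0.0212,-0.0076,0,0.01],[0,0.0212,-0.0076,0,0.01]]]'; python3 -m handwheel '[[[0,0.0036,-0.001,0,0.01],[0,0.0072,-0.0019,0,0.01],[0,0.009,-0.0023,0,0.01],[0,0.0109,-0.0026,0,0.01],[0,0.0109,-0.0026,0,0.01]]]'
```

```text
clock: 6.95
eef_pos: [0.5775, -0.0153, 0.1802]
orientation: [-3.141, 0.0, 1.46]
force: [-8.1, -0.8, -3.0]
opening: 0.0153
finger_force: 30.0
clock: 7.45
eef_pos: [0.5879, -0.0165, 0.1827]
orientation: [-3.14, 0.0, 1.46]
force: [-9.9, -0.6, -2.1]
opening: 0.0153
finger_force: 30.0
```

```bash
python3 -m handwheel '[[[0,0.002,-0.0004,0,0.01],[0,0.004,-0.0008,0,0.01],[0,0.004,-0.0008,0,0.01]]]';python3 -m handwheel '[[[0,0.001,-0.0002,0,0.01],[0,0.002,-0.0003,0,0.01],[0,0.002,-0.0003,0,0.01]]]'; python3 -m handwheel '[[[0,0.001,-0.0001,0,0.01],[0,0.0015,-0.0002,0,0.01],[0,0.0015,-0.0002,0,0.01]]]'; python3 -m handwheel '[[[0,0.001,-0.0001,0,0.01],[0,0.0015,-0.0002,0,0.01],[0,0.0015,-0.0002,0,0.01]]]'
```

```text
clock: 7.75
eef_pos: [0.5919, -0.0169, 0.1834]
orientation: [-3.14, 0.0, 1.46]
force: [-8.9, -1.3, -3.0]
opening: 0.0156
finger_force: 30.0
clock: 8.05
eef_pos: [0.5939, -0.0171, 0.1838]
orientation: [-3.14, 0.0, 1.46]
force: [-8.3, -0.5, -2.4]
opening: 0.0151
finger_force: 30.0
clock: 8.35
eef_pos: [0.5953, -0.0173, 0.184]
orientation: [-3.14, 0.0, 1.46]
force: [-9.3, -0.2, -3.3]
opening: 0.0153
finger_force: 30.0
clock: 8.65
eef_pos: [0.5968, -0.0175, 0.1842]
orientation: [-3.14, 0.0, 1.46]
force: [-8.9, -0.6, -2.0]
opening: 0.0152
finger_force: 30.0
```

```bash
cat > f.py <<'E'
from cell import robot
import numpy as np
F=[];P=[]
for i in range(6):
    robot.get_image("side"); s=robot.get_state(); F.append(s["force"]);P.append(s["eef_pos"])
F=np.array(F)@[.9937,-.112,0];p=np.mean(P,0)
x=(p-[.468,-.0029,0])@[.9937,-.112,0]
print("clk %.2f Fx %.2f±%.2f z %.4f disp %.2f ang %.3f"%(s["clock"],F.mean(),F.std()/6**.5,p[2],x*1e3,np.arccos(1-x/.15)))
E
python3 f.py; python3 -m handwheel '[[[0,0.001,-0.0001,0,0.01],[0,0.0015,-0.0002,0,0.01],[0,0.0015,-0.0002,0,0.01]]]'>/dev/null; python3 f.py;  python3 -m handwheel '[[[0,0.001,-0.0001,0,0.01],[0,0.0015,-0.0002,0,0.01],[0,0.0015,-0.0002,0,0.01]]]'>/dev/null; python3 f.py
```

```text
clk 8.95 Fx -8.86±0.10 z 0.1842 disp 129.63 ang 1.435
clk 9.55 Fx -9.38±0.11 z 0.1844 disp 131.12 ang 1.445
clk 10.15 Fx -9.00±0.18 z 0.1846 disp 132.62 ang 1.455
```

```bash
for i in 1; do python3 -m handwheel '[[[0,0.001,-0.0001,0,0.01],[0,0.002,-0.0001,0,0.01],[0,0.002,-0.0001,0,0.01]]]'>/dev/null; python3 f.py; done; python3 -m handwheel '[[[0,0.001,-0.0001,0,0.01],[0,0.002,-0.0001,0,0.01],[0,0.002,-0.0001,0,0.01]]]'>/dev/null; python3 f.py
```

```text
clk 10.75 Fx -9.00±0.24 z 0.1848 disp 134.69 ang 1.469
clk 11.35 Fx -8.76±0.23 z 0.1850 disp 136.71 ang 1.482
```

```bash
python3 -m handwheel '[[[0,0.001,0,0,0.01],[0,0.002,-0.0001,0,0.01],[0,0.002,-0.0001,0,0.01]]]'>/dev/null; python3 f.py; python3 -m handwheel '[[[0,0.001,0,0,0.01],[0,0.002,-0.0001,0,0.01],[0,0.002,-0.0001,0,0.01]]]'>/dev/null; python3 f.py
python3 - <<'E'
from h import *
from cell import robot
d=robot.get_image("side");cv2.imwrite("pics/s2.png",cv2.resize(d["color"][120:290,200:400,::-1],None,fx=3.5,fy=3.5,interpolation=cv2.INTER_CUBIC))
E
```

```text
clk 11.95 Fx -8.48±0.17 z 0.1852 disp 138.74 ang 1.496
clk 12.55 Fx -8.72±0.12 z 0.1853 disp 140.80 ang 1.509
```

View pics/s2.png

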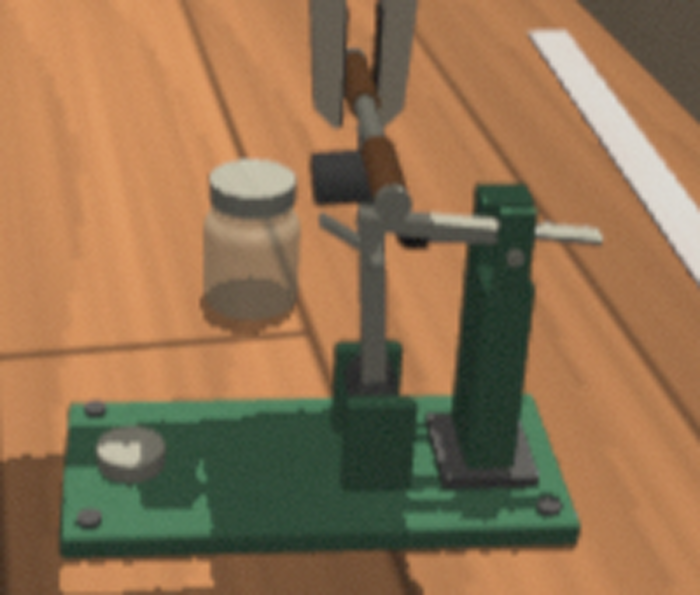

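The zoomed side view shows the catch lever already tilted: the nose is up at (322,218) and the tail is down at (600,236). The pin is lifting it and it has not dropped yet. I'll track the tail height as well as the force.

```bash
cat >> f.py <<'E'
def tail(c):
    g=c[176:200,358:374].astype(float).min(2); m=g>np.percentile(g,80)
    return np.nonzero(m)[0].mean()+176
d0=np.load("pics/side0.npz")["color"]
print("tail now %.2f start %.2f"%(tail(robot.get_image("side")["color"]),tail(d0)))
E
python3 f.py
python3 -m handwheel '[[[0,0.001,0,0,0.01],[0,0.0015,0,0,0.01],[0,0.0015,0,0,0.01]]]'>/dev/null; python3 f.py; python3 -m handwheel '[[[0,0.001,0,0,0.01],[0,0.0015,0,0,0.01],[0,0.0015,0,0,0.01]]]'>/dev/null; python3 f.py
```

```text
clk 12.90 Fx -8.82±0.21 z 0.1853 disp 140.78 ang 1.509
tail now 186.22 start 184.38
clk 13.55 Fx -8.78±0.23 z 0.1854 disp 142.31 ang 1.520
tail now 186.01 start 184.38
clk 14.20 Fx -8.20±0.12 z 0.1854 disp 143.88 ang 1.530
tail now 186.21 start 184.38
```

```bash
python3 -m handwheel '[[[0,0.001,0,0,0.01],[0,0.0015,0,0,0.01],[0,0.0015,0,0,0.01]]]'>/dev/null; python3 f.py; python3 -m handwheel '[[[0,0.001,0,0,0.01],[0,0.0015,0,0,0.01],[0,0.0015,0,0,0.01]]]'>/dev/null; python3 f.py
```

```text
clk 14.85 Fx -7.48±0.14 z 0.1855 disp 145.46 ang 1.541
tail now 186.40 start 184.38
clk 15.50 Fx -6.62±0.24 z 0.1855 disp 147.07 ang 1.551
tail now 185.28 start 184.38
```

```bash
python3 -m handwheel '[[[0,0.0005,0,0,0.01],[0,0.001,0,0,0.01],[0,0.001,0,0,0.01]]]'>/dev/null; python3 f.py
```

```text
clk 16.15 Fx -7.76±0.16 z 0.1856 disp 147.99 ang 1.557
tail now 184.21 start 184.38
```

```bash
python3 -m handwheel '[[[0,0.0005,0,0,0.01],[0,0.001,0,0,0.01],[0,0.001,0,0,0.01]]]'>/dev/null; python3 f.py
python3 - <<'E'
from h import *
from cell import robot
d=robot.get_image("side");cv2.imwrite("pics/s3.png",cv2.resize(d["color"][120:290,200:400,::-1],None,fx=3.5,fy=3.5,interpolation=cv2.INTER_CUBIC))
E
```

```text
clk 16.80 Fx -8.29±0.19 z 0.1855 disp 148.89 ang 1.563
tail now 184.65 start 184.38
```

View pics/s3.png

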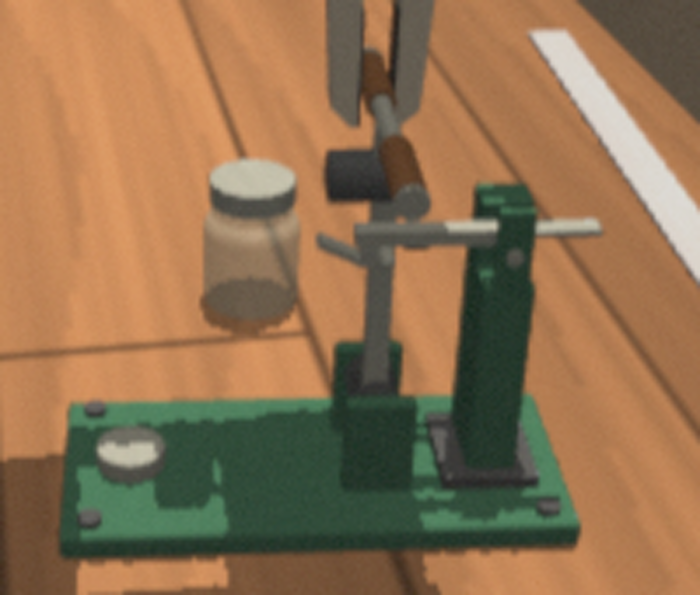

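The lever is level again with its nose in front of the pin, so the arm is hooked. Now I'll ease it forward.

```bash
python3 -m handwheel '[[[0,-0.0003,0,0,0.01],[0,-0.0006,0,0,0.01],[0,-0.0006,0,0,0.01]]]'>/dev/null; python3 f.py
python3 -m handwheel '[[[0,-0.0002,0,0,0.01],[0,-0.0004,0,0,0.01],[0,-0.0004,0,0,0.01]]]'>/dev/null; python3 f.py
```

```text
clk 17.50 Fx -8.39±0.14 z 0.1856 disp 148.28 ang 1.559
tail now 184.95 start 184.38
clk 18.15 Fx -7.88±0.16 z 0.1855 disp 147.98 ang 1.557
tail now 184.62 start 184.38
```

```bash
python3 -m handwheel '[[[0,-0.0002,0,0,0.01],[0,-0.0004,0,0,0.01],[0,-0.0004,0,0,0.01]]]'>/dev/null; python3 f.py
python3 -m handwheel '[[[0,-0.0001,0,0,0.01],[0,-0.0003,0,0,0.01],[0,-0.0003,0,0,0.01]]]'>/dev/null; python3 f.py
```

```text
clk 18.80 Fx -5.74±0.17 z 0.1856 disp 147.76 ang 1.556
tail now 184.33 start 184.38
clk 19.45 Fx -4.77±0.16 z 0.1855 disp 147.68 ang 1.555
tail now 184.61 start 184.38
```

The force is falling while the arm stops moving, so the catch is taking the load.

```bash
python3 -m handwheel '[[[0,-0.0001,0,0,0.01],[0,-0.0003,0,0,0.01],[0,-0.0003,0,0,0.01]]]'>/dev/null; python3 f.py
python3 -m handwheel '[[[0,-0.0001,0,0,0.01],[0,-0.0003,0,0,0.01],[0,-0.0003,0,0,0.01]]]'>/dev/null; python3 f.py
```

```text
clk 20.10 Fx -3.60±0.14 z 0.1855 disp 147.51 ang 1.554
tail now 184.57 start 184.38
clk 20.75 Fx -0.70±0.16 z 0.1854 disp 147.31 ang 1.553
tail now 184.15 start 184.38
```

```bash
python3 -m handwheel '[[[0,0.0001,0,0,0.017],[0,0.0001,0,0,0.019],[0,0.0001,0,0,0.022],[0,0.0001,0,0,0.026],[0,0.0001,0,0,0.03],[0,0.0001,0,0,0.04],[0,0.0001,0,0,0.04]]]'; python3 f.py
```

```text
clock: 21.5
eef_pos: [0.6142, -0.0192, 0.1851]
orientation: [3.142, -0.0, 1.46]
force: [0.1, -0.0, 0.0]
opening: 0.0388
finger_force: 0.0
clk 21.80 Fx -0.24±0.15 z 0.1851 disp 147.13 ang 1.552
tail now 184.81 start 184.38
```

Free. I'll lift straight up and check.

```bash
python3 -m handwheel '[[[0,0,-0.01,0,0.04],[0,0,-0.025,0,0.04],[0,0,-0.05,0,0.04],[0,0,-0.08,0,0.04],[0,0,-0.1,0,0.04],[0,0,-0.1,0,0.04],[0,0,-0.1,0,0.04]]]'
python3 - <<'E'
from h import *
from cell import robot
d=robot.get_image("side");cv2.imwrite("pics/s4.png",d["color"][:,:,::-1])
E
```

```text
clock: 22.55
eef_pos: [0.6143, -0.0193, 0.2858]
orientation: [3.141, -0.0, 1.46]
force: [-1.3, 0.1, 0.6]
opening: 0.0399
finger_force: 0.0
```

View pics/s4.png

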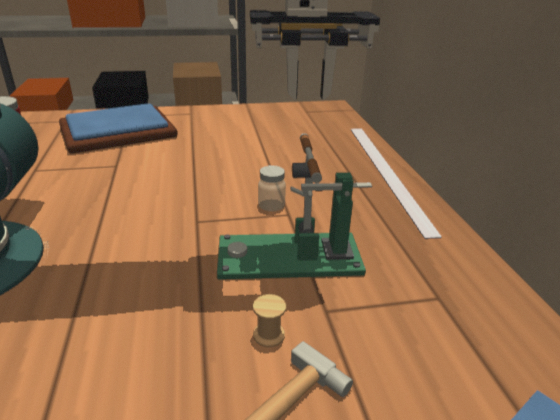

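The arm stands cocked by itself at (308,190). The gripper is clear above it, and the jar, spool and hammer have not moved.

```bash
python3 -c "from cell import robot; print(robot.job_done())"
```

```text
the job is handed in; nothing more can be done
None
```

The striker is cocked on its catch at about 1.55 rad, standing by itself with the gripper clear and the jar, spool and hammer untouched; I handed the job in about 22.6 s into the 72 s limit, but no verdict came back.

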